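Start the reflectance meter and hold its shutter half open

TASK

Take a half-aperture reading on the bench reflectance meter: press the green start button on the control pod fully down and let it come up again, then slide the meter's sprung shutter open until its white line stands at the red half-travel marks, without ever running it fully open. Finish while holding the shutter steady there against its spring: do not let go at the end. Leave the red stop button alone and do not disturb the things lying around.

Things in the scene. Friction and masses are not known exactly. Their poses are not given: they have to be found in the camera images.
- meter: Reflectance meter, fixed: a flat white box, 150 (x) x 240 (y) mm, grey deck 55 mm up. Origin: centre of its underside; its +y is the way the shutter opens. On the deck: a round amber window under the shutter, two aluminium guide rails along y at x = +-50 mm (tops 69 mm up) and black end blocks at y = +104 and -106 mm (tops 67 mm up).
- shutter (a joint): Travel of the sprung shutter of the meter in m: 0 = closed (rest), 0.070 = fully open; half travel = 0.035. Springs pull it shut with about 3 N when closed, rising by 1.4 N per cm to about 8 N at half and 13 N fully open; let go, it runs shut.
- shutter_post (a point): Point on the axis of the shutter's upright round black post, 84 mm up. The post is 18 mm thick, its top 105 mm up, its foot flange 28 mm wide, up to 67 mm; grip it from above or push it. The shutter is a dark steel plate, 90 x 78 mm, top 63 mm up, with a white line across it through the post. Moves along the meter's +y as it opens.
- half_open (a point): Fixed on the meter: where the point shutter_post lies at half travel. A red bar across each guide rail marks it (meter y = -5 mm).
- pod: The control pod, fixed: a low grey and white box, 150 (x) x 78 (y) mm, top 37 mm above the bench, to the left or to the right of the meter. Origin at the centre of its underside. The green start button is at x = +38 mm, the red stop button at x = -38 mm.
- start_button (a joint): The green start button's way down in m: 0 = up, 0.006 = fully down (takes about 5 N); it springs back.
- start_button_top (a point): Centre of the top of the green start button (cap 28 mm wide), pressed straight down. Moves with the button.
- stop_button (a joint): The red stop button's way down in m: 0 = up, 0.006 = fully down. To be left alone.
- stop_button_top (a point): Centre of the top of the red stop button, 76 mm from the green one.
- sample_tin_b: Bystander, loose: round sample tin with a press lid, 60 mm wide, 40 mm high. Origin at the centre of its underside.
- mortar_cube_1: Bystander, loose: grey mortar cube, 40 mm. Origin at the centre of its underside.
- stopwatch: Bystander, loose: black stopwatch, 71 x 60 x 19 mm. Origin at the centre of its underside.

How it is judged (in metres and radians):
On the way, in this order (a step that is already met when the one before it is completed fails the run):
1. the green start button is pressed fully down (value of joint start_button above 0.005 m), for 0.05 s.
2. the green start button is up again, with the shutter still closed (value of joint start_button below 0.0015 m and value of joint shutter below 0.008 m), for 0.1 s.
3. the robot holds the shutter at half travel (value of joint shutter between 0.03 and 0.04 m and contact force between any of the fingers, the arm and shutter above 3 N), for 0.5 s.
At the end, for the whole second after the job is handed in: The shutter stands still at half travel, 35 mm open to within 5 mm, held against its spring by the robot (more than 3 N between robot and shutter), and both buttons are up (all of step 3 and velocity of joint shutter between -0.01 and 0.01 m/s and value of joint each of start_button, stop_button below 0.0015 m); the arm keeps its last pose, push and grip.
It fails at once if the shutter is run fully open (more than 64 of its 70 mm) (value of joint shutter above 0.064 m).
It fails at once if the red stop button is pressed (value of joint stop_button above 0.003 m).
It fails at once if a thing lying around is moved by more than 20 mm (distance of any of sample_tin_b, mortar_cube_1, stopwatch from where it was at the start of the episode above 0.02 m).
It also fails if it takes over 45 s, if anything falls off the work surface, if the arm or the gripper's body presses on something with over 40 N, if the wrist force passes 120 N, or if a joint passes its speed limit or range.

ROBOT

A 7-joint arm with a two-finger parallel gripper is mounted at the origin on a cart in front of the work surface, level with it; the furniture and walls round the work are solid. World frame = base frame: x ahead of the robot, y to its left, z up, the work surface at z = 0. Lengths are in m, angles in degrees, forces in N, time in s.
With the tool pointing down it reaches from about 0.425 to 0.875 m from the base axis. Payload 4.7 kg.
Tool frame: the origin (TCP) lies on the centre line of the jaws, within the pads' length; the fingertips stand nose_length ahead of it and the grasp point (between the pads) is the TCP (nose_length is the distance from the TCP to the fingertips, in m); x points along the fingers, y is the direction in which the jaws open and shut, and the axes are right-handed (so a half turn about x gives the same grasp; the last joint's range is limited). The gripper opens to 87 mm and grips with 3 to 60 N. Pads are 19 mm wide; open, the fingers measure 117 mm over their backs; the gripper's body (75 mm by 190 mm) begins 51 mm behind the grasp point.
Start: joints at [68.99, 18.392, -4.016, 83.108, 1.295, 78.541, -3.26], TCP at [0.242, -0.603, 0.242] pointing down, gripper open.
Joint ranges: [-163.93, 163.93], [-17.29, 119.83], [-79.2, 71.16], [3.27, 140.29], [-89.18, 269.18], [5.43, 117.66], [-154.24, 154.24]. Speed limits (degrees/s): [147.25, 147.25, 180, 180, 180, 180, 180].

INTERFACE

Orientations are given as [roll, pitch, yaw] about the fixed x, y, z axes, in that order (R = Rz(yaw) Ry(pitch) Rx(roll)).
In Python, from cell import reach, move_straight, movej, set_gripper, dwell, solve_ik, get_image, Unreachable, job_done, current_clock, current_qpos, current_joint_vel, current_joint_efforts, current_ee_pos, current_ee_rot, current_contact_force, current_ft_torque, current_opening, nose_length gives the robot as it stands. The module is installed in compiled form; this text tells all that it offers. Calls block until the motion is done:
- reach(position, orientation): joint-space move of the TCP to a pose.
- move_straight(position, speed=0.15, attitude=None): straight line of the TCP; attitude=None keeps the orientation; speed is the mean speed in m/s.
- movej(angles): joint-space move.
- set_gripper(opening, grasp_force=None): opening from 0.0 (shut) to 1.0 (fully open); grasp_force is the grip in N (None keeps the last); returns when the fingers have stopped.
- dwell(seconds).
- solve_ik(position, orientation): joint angles nearest the present ones, or None.
- get_image(name): name is "scene" or "top" or "wrist"; returns a dict with "image" (384x512x3 uint8, red, green, blue), "range_z" (384x512 float32, m along the optical axis (not along the pixel's ray), 0 where there is no reading), "K" (3x3 intrinsics, pixels), "k1" (the pictures are not rectified: a ray, as slopes to the right and down, at radius r is drawn at 1 + k1 r^2 times it, then the intrinsics apply), "extrinsics" (4x4, takes a point from world to camera coordinates); the wrist camera has in their place "hand_eye" (4x4, takes a point from camera to tool coordinates, whose origin is the TCP and whose axes are the tool frame's). Camera axes: x right, y down, z forward; pixel columns grow to the right and rows downward; lengths in m; the calibration is good to about 2 mm. A picture is of the moment at which its call begins: read the wrist's pose just before it.
A pose or a line that the arm cannot do raises Unreachable and nothing moves.
- job_done(): hands the job in, once; it reports no verdict.
Readings, each from a call of its own:
- current_clock(): time.
- current_qpos(): joint angles.
- current_joint_vel(): joint speeds.
- current_joint_efforts(): joint torques, N m.
- current_ee_pos(): TCP position.
- current_ee_rot(): TCP orientation.
- current_contact_force(): force on the tool from outside, world axes, zero at the start.
- current_ft_torque(): the same for the moment, N m.
- current_opening(): opening from 0.0 (shut) to 1.0 (fully open).
Only numpy, scipy, OpenCV 4.12 (cv2) and the standard library are available. Lean on these libraries where they do the work, as an engineer would, in place of code of your own. Each camera call takes 0.05 s, during which the arm holds its last target.

## Working session

There is one attempt and no reset: what is moved stays moved. The work goes in short steps, each a Python script; the robot and the scene stay as the last script left them, time stands still between calls to the robot, and variables do not carry over. Pictures are saved under pics/ and viewed, and the job is handed in when it is done.

```bash
mkdir -p pics; cat > h.py <<'E'
import numpy as np, cv2
from cell import *
def und(d,uv):
    K=np.array(d["K"]);k1=d["k1"]
    D=np.array([k1,0,0,0,0],float)
    return cv2.undistortPoints(np.array(uv,float).reshape(-1,1,2),K,D).reshape(-1,2)
def toworld(d,uv,z):
    "cast pixels on plane z (fixed cams)"
    E=np.array(d["extrinsics"]);R=E[:3,:3];t=E[:3,3];c=-R.T@t
    n=und(d,uv);r=np.c_[n,np.ones(len(n))]@R
    s=(z-c[2])/r[:,2]
    return c+r*s[:,None]
def save(d,n):cv2.imwrite("pics/"+n,d["image"][:,:,::-1])
E
python3 - <<'E'
from h import *
import pickle
for n in("scene","top","wrist"):
    d=get_image(n);save(d,n+"0.png");pickle.dump(d,open(n+"0.pkl","wb"))
    print(n,d["K"],d["k1"],d.get("extrinsics",d.get("hand_eye")))
print(nose_length if not callable(nose_length) else nose_length(),current_ee_pos(),current_ee_rot(),current_clock())
E
```

```text
scene [[435.48861023   0.         250.94171874]
 [  0.         435.48861023 194.15310536]
 [  0.           0.           1.        ]] -0.17012949459238866 [[-0.89678745 -0.44212583  0.01723424  0.48227162]
 [-0.25726671  0.48934628 -0.8332791   0.28542453]
 [ 0.35998071 -0.75170803 -0.55258386  1.15490959]
 [ 0.          0.          0.          1.        ]]
top [[464.82027019   0.         256.47483293]
 [  0.         464.82027019 196.67777844]
 [  0.           0.           1.        ]] 0.06701687083408613 [[-4.66256681e-04 -9.99904924e-01 -1.37813754e-02 -7.41013533e-02]
 [-9.94776345e-01  1.87054503e-03 -1.02061371e-01  5.67384300e-01]
 [ 1.02077446e-01  1.36617994e-02 -9.94682638e-01  1.31816582e+00]
 [ 0.00000000e+00  0.00000000e+00  0.00000000e+00  1.00000000e+00]]
wrist [[272.73997845   0.         260.02506375]
 [  0.         272.73997845 193.47233704]
 [  0.           0.           1.        ]] -0.020816104589697158 [[ 8.55636315e-04 -2.98168782e-01  9.54512779e-01 -1.43535270e-01]
 [ 9.99999610e-01  4.70583618e-05 -8.81711242e-04 -5.77512444e-04]
 [ 2.17980959e-04  9.54513161e-01  2.98168706e-01 -8.20644954e-02]
 [ 0.00000000e+00  0.00000000e+00  0.00000000e+00  1.00000000e+00]]
0.019 [ 0.24140267 -0.60310639  0.24069572] [-86.08521724  89.91665493 115.73665884] 0.15
```

View pics/top0.png

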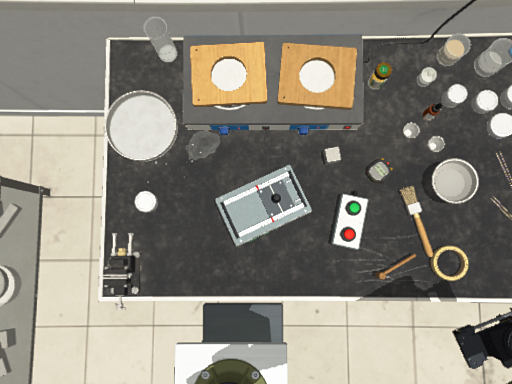

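View pics/scene0.png

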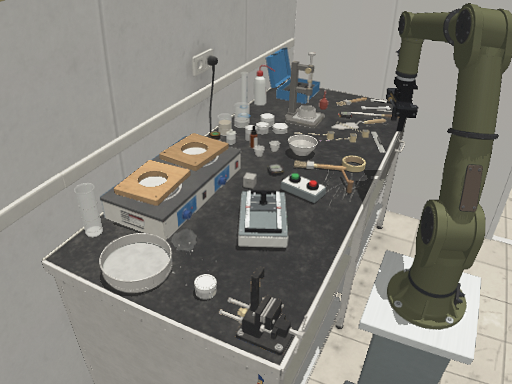

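The top view shows the meter at about (263,205), its post at (276,198), the green button at (353,208) and the red one at (348,234). I'll zoom in and measure these.

```bash
python3 - <<'E'
from h import *
import pickle
d=pickle.load(open("top0.pkl","rb"));im=d["image"]
c=im[150:260,200:400];cv2.imwrite("pics/topz.png",cv2.resize(c,None,fx=4,fy=4,interpolation=cv2.INTER_CUBIC)[:,:,::-1])
hsv=cv2.cvtColor(im,cv2.COLOR_RGB2HSV)
def blobs(m,name,z):
    n,l,s,ce=cv2.connectedComponentsWithStats(m.astype(np.uint8))
    for i in range(1,n):
        if s[i,4]>=4 and 205<ce[i,0]<385 and 150<ce[i,1]<260: print(name,s[i],ce[i].round(1),toworld(d,[ce[i]],z).round(4))
H,S,V=cv2.split(hsv)
blobs((H>45)&(H<85)&(S>120)&(V>60),"green",.047)
blobs(((H<8)|(H>172))&(S>120)&(V>60),"red",.069)
rz=d["range_z"];print(rz[208,353],rz[198,276])
# height map
v,u=np.mgrid[150:260,205:385];uv=np.c_[u.ravel(),v.ravel()]
n=und(d,uv);zz=rz[uv[:,1],uv[:,0]];P=np.c_[n*zz[:,None],zz];E=d["extrinsics"];W=(P-E[:3,3])@E[:3,:3]
for lo,hi,nm in((.09,.12,"post"),(.05,.075,"deck"),(.03,.05,"pod/btn")):
    k=(W[:,2]>lo)&(W[:,2]<hi)&(zz>0); m=np.zeros((384,512),np.uint8); m[uv[k,1],uv[k,0]]=1
    n_,l,s,ce=cv2.connectedComponentsWithStats(m)
    for i in range(1,n_):
        if s[i,4]>8:
            q=W[(l[uv[:,1],uv[:,0]]==i)&k]; r=cv2.minAreaRect(q[:,:2].astype(np.float32)*1000)
            print(nm,s[i],q.mean(0).round(4),np.median(q[:,2]).round(4),r)
E
```

```text
green [349 203  11  10  87] [354.  207.5] [[ 0.5342 -0.3513  0.047 ]]
red [256 185   3   5   7] [257. 187.] [[ 0.5905 -0.0768  0.069 ]]
red [271 217   3   5   7] [272. 219.] [[ 0.5004 -0.1187  0.069 ]]
red [344 229  11  11  95] [348.8 233.8] [[ 0.4592 -0.3311  0.069 ]]
1.3066779 1.2708614
post [273 194   7   7  37] [ 0.5592 -0.1292  0.1037] 0.1042 ((559.0968017578125, -129.2947235107422), (16.8535213470459, 16.160905838012695), 87.35891723632812)
deck [ 215  165   97   80 4127] [ 0.542  -0.0925  0.0592] 0.0576 ((542.6196899414062, -92.95574951171875), (148.0365753173828, 236.7486114501953), 24.86459732055664)
deck [346 201  14  13 102] [ 0.5341 -0.3481  0.0571] 0.0579 ((535.1099853515625, -346.2010803222656), (34.31020736694336, 36.650291442871094), 0.0489446222782135)
deck [341 227  15  15 118] [ 0.4599 -0.332   0.056 ] 0.0562 ((458.9546813964844, -330.96533203125), (39.92947006225586, 37.755306243896484), 56.24445724487305)
pod/btn [325 150  16  13 170] [ 0.6855 -0.2931  0.0395] 0.0399 ((686.9281616210938, -293.9736328125), (35.56545639038086, 41.28622817993164), 9.61072826385498)
pod/btn [ 332  193   36   56 1181] [ 0.4972 -0.3389  0.0378] 0.037 ((497.4990539550781, -340.39892578125), (77.72711944580078, 149.53872680664062), 77.54926300048828)
pod/btn [244 229  29  14  45] [ 0.4547 -0.0792  0.0426] 0.0428 ((455.5442199707031, -79.04130554199219), (6.15321159362793, 87.5097885131836), 26.30353546142578)
pod/btn [235 243   8   3   9] [ 0.4307 -0.024   0.0469] 0.0478 ((430.5862731933594, -24.437976837158203), (4.156373500823975, 19.80914878845215), 9.373368263244629)
```

View pics/topz.png

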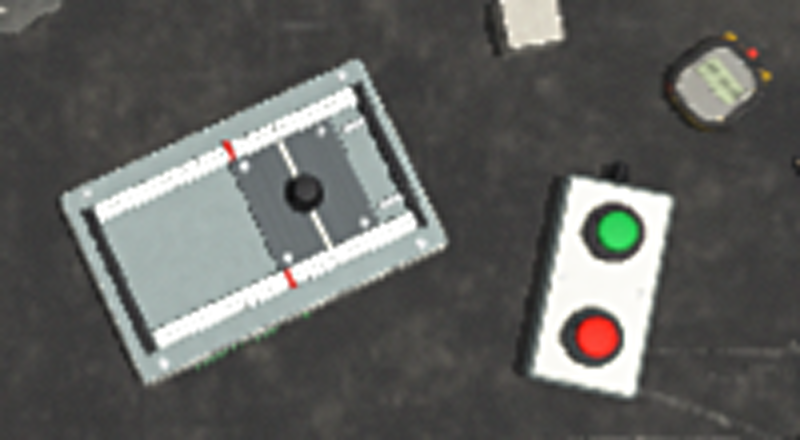

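```bash
python3 - <<'E'
from h import *
import pickle
d=pickle.load(open("top0.pkl","rb"))
print(toworld(d,[[354,207.5]],.058),toworld(d,[[348.8,233.8]],.058))
for yaw in(24.9,204.9,-155.1,-65.1,114.9):
    print(yaw,[None if (q:=solve_ik(p,[0,90,yaw])) is None else np.round(q,1) for p in ([.534,-.348,.15],[.559,-.1293,.092])])
E
```

```text
[[ 0.53318371 -0.34925041  0.058     ]] [[ 0.45951    -0.33313404  0.058     ]]
24.9 [array([ 78.6,  37.1, -67.6,  89.9,  34.9,  76.8, 121.8]), array([ 63.6,  32.7, -67.4, 102.3,  32.7,  67.5, 101. ])]
204.9 [array([ 43.5,  20.9, -15.9,  91.1,   6. ,  68.8, -38.8]), array([ 35.8,  18.7, -29.7, 103.1,  10.4,  60.9, -62.8])]
-155.1 [array([ 43.5,  20.9, -15.9,  91.1,   6. ,  68.8, -38.8]), array([ 35.8,  18.7, -29.7, 103.1,  10.4,  60.9, -62.8])]
-65.1 [array([ 51.8,  22.3, -26.7,  90.8,  10.5,  69.4,  48.1]), array([ 41.3,  19.9, -36.3, 102.9,  13.3,  61.4,  25.1])]
114.9 [array([  35.8,   20.2,   -6.3,   91.5,    2.3,   68.5, -126.1]), array([  28.3,   17.4,  -20.8,  103.4,    7. ,   60.5, -150.2])]
```

```bash
python3 - <<'E'
from h import *
set_gripper(0.0,20)
reach([.5335,-.349,.15],[0,90,204.9])
print(current_ee_pos(),current_contact_force(),current_clock(),current_opening())
save(get_image("wrist"),"w1.png");save(get_image("scene"),"s1.png")
E
```

```text
[ 0.53240563 -0.35127625  0.15032823] [-0.91536378 -0.6877795  -0.08099312] 3.15 0.004113401914814567
```

View pics/w1.png

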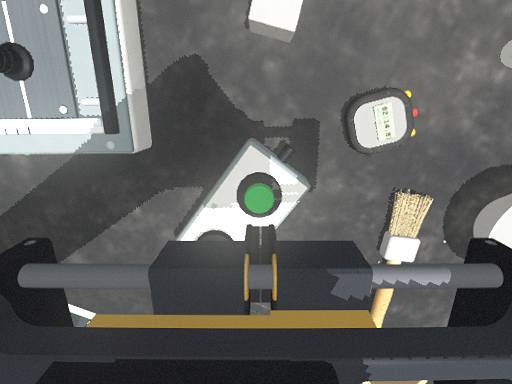

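View pics/s1.png

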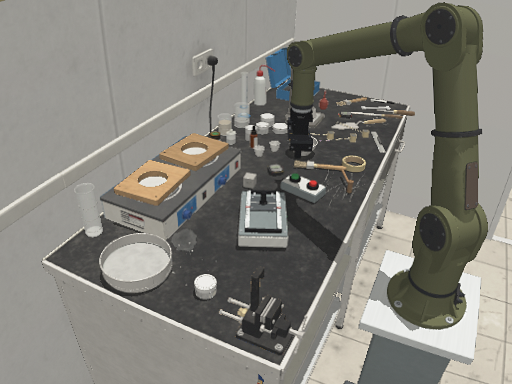

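The wrist view shows the green cap at about (259,198), next to the closed jaws at (260,240). I'll cast that ray as a second fix, then press while watching the force.

```bash
cat >> h.py <<'E'
from scipy.spatial.transform import Rotation as Ro
def wristworld(d,p,rpy,uv,z):
    R=Ro.from_euler("xyz",rpy,degrees=True).as_matrix();H=np.array(d["hand_eye"])
    Rw=R@H[:3,:3];c=R@H[:3,3]+p
    n=und(d,uv);r=np.c_[n,np.ones(len(n))]@Rw.T
    return c+r*((z-c[2])/r[:,2])[:,None]
E
python3 - <<'E'
from h import *
p=np.array(current_ee_pos());o=current_ee_rot();d=get_image("wrist")
H,S,V=cv2.split(cv2.cvtColor(d["image"],cv2.COLOR_RGB2HSV))
m=((H>45)&(H<85)&(S>120)&(V>60)).astype(np.uint8)
n,l,s,ce=cv2.connectedComponentsWithStats(m);i=1+s[1:,4].argmax();print(s[i],ce[i],o)
g=wristworld(d,p,o,[ce[i]],.058)[0];print("green",g)
off=p-np.array([.5335,-.349,.15])
t=(g[:2]+np.array([.5333,-.3488]))/2
print("target",t)
cmd=t-off[:2]
move_straight([*cmd,.095],.1)
f0=np.array(current_contact_force());print(current_ee_pos(),f0,current_clock())
for z in np.arange(.080,.060,-.0015):
    move_straight([*cmd,z],.03)
    f=np.array(current_contact_force())-f0;print(round(z,4),np.round(current_ee_pos(),4),f.round(2))
    if f[2]>9: break
dwell(.15)
save(get_image("scene"),"press.png")
print(np.array(current_contact_force())-f0)
move_straight([*cmd,.12],.1)
print(current_clock())
E
```

```text
[245 186  29  27 483] [260.12836439 198.02277433] [ 62.39698648  89.93527    -92.88917806]
green [ 0.53581029 -0.34894101  0.058     ]
target [ 0.53455515 -0.3488705 ]
[ 0.53595331 -0.34681955  0.09528413] [0.12936804 0.11803046 0.48384406] 4.0
0.08 [ 0.5357 -0.3467  0.0799] [-0.01  0.76 -0.9 ]
0.0785 [ 0.5357 -0.3467  0.0786] [ 0.21 -0.53 -0.55]
0.077 [ 0.5358 -0.3468  0.0773] [ 0.22 -0.11  1.05]
0.0755 [ 0.5358 -0.3468  0.0757] [-0.25 -0.1   2.59]
0.074 [ 0.5358 -0.3468  0.0742] [-0.85  1.68  3.86]
0.0725 [ 0.5358 -0.3468  0.0727] [-0.76 -0.07  4.57]
0.071 [ 0.5359 -0.3468  0.0724] [-2.43  1.54 10.  ]
[-2.11708865  0.36043185  9.57086979]
6.9917
```

The force climbed steadily to about 4.6 N, then jumped to 10 N with almost no further travel, so the button reached a hard stop. I'll press once more, slightly harder, as insurance. A repeat does no harm, and then I'll go to the post.

```bash
python3 - <<'E'
from h import *
p=np.array(current_ee_pos());cmd=[.5345+.0011-.0011,-.3488]
f0=np.array(current_contact_force())
cmd=[.5345,-.3488]
move_straight([*cmd,.080],.1)
for z in (.0735,.071,.0695,.068):
    move_straight([*cmd,z],.03)
    f=np.array(current_contact_force())-f0;print(z,np.round(current_ee_pos(),4),f.round(2))
    if f[2]>16: break
dwell(.15)
move_straight([*cmd,.16],.12)
set_gripper(0.6,25)
dwell(.1)
save(get_image("top"),"top2.png")
reach([.559,-.1293,.17],[0,90,204.9])
dwell(.2)
p=np.array(current_ee_pos());o=current_ee_rot();d=get_image("wrist")
save(d,"w2.png");import pickle;pickle.dump((p,o,d),open("w2.pkl","wb"));print(p,o,current_clock(),current_opening())
E
```

```text
0.0735 [ 0.5354 -0.3493  0.0745] [ 0.89 -0.3   3.63]
0.071 [ 0.5354 -0.3492  0.0725] [ 0.65 -0.12  6.68]
0.0695 [ 0.5355 -0.3492  0.0723] [-1.57 -0.08 12.77]
0.068 [ 0.5355 -0.3493  0.0722] [-4.9   2.17 19.28]
[ 0.55874784 -0.13164573  0.16971279] [  11.92813606   89.97123478 -143.37803942] 12.0917 0.6012338572398005
```

View pics/w2.png

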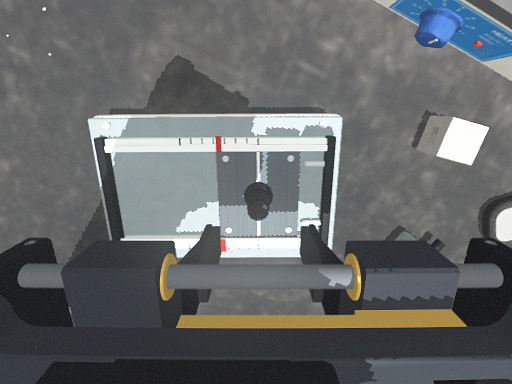

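View pics/press.png

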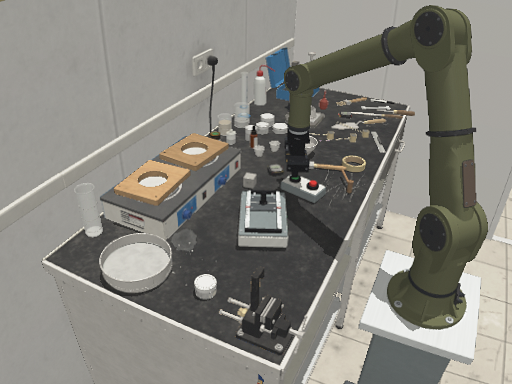

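The wrist view shows the post top at about (259,193), midway between the jaws. The red bars are at (219,144) and (222,245), and the line is still closed at x≈259. I'll go down and grip.

```bash
python3 - <<'E'
from h import *
move_straight([.559,-.1293,.092],.1)
f0=np.array(current_contact_force());print(current_ee_pos(),f0)
set_gripper(0.0,25)
dwell(.2)
p=np.array(current_ee_pos());print(p,current_contact_force(),current_opening()*87)
u=np.array([-.421,.907,0])
for s in (.01,.02,.030):
    move_straight(np.array([.559,-.1293,.092])+u*s,.04)
    q=np.array(current_ee_pos());print(s,((q-p)@u).round(4),(np.array(current_contact_force())-f0).round(1),current_opening()*87)
dwell(.3)
save(get_image("wrist"),"w3.png");save(get_image("top"),"t3.png")
t=cv2.imread("pics/t3.png")[150:260,200:400];cv2.imwrite("pics/t3z.png",cv2.resize(t,None,fx=4,fy=4,interpolation=2))
print(current_clock(),((np.array(current_ee_pos())-p)@u),(np.array(current_contact_force())-f0)@u)
E
```

```text
[ 0.55960945 -0.129344    0.09265472] [ 0.82152736 -0.27915424  0.44665258]
[ 0.55909311 -0.12942352  0.09208017] [-0.00898339 -0.4918037   0.7579313 ] 17.283849145331757
0.01 0.0096 [ 1.  -2.8 -2.1] 16.959447761487645
0.02 0.0192 [ 1.2 -4.8 -3.6] 16.88489791708288
0.03 0.0286 [ 2.5 -5.2 -3.2] 17.162731716419348
15.5167 0.028400856553516228 -7.3728451808351725
```

View pics/w3.png

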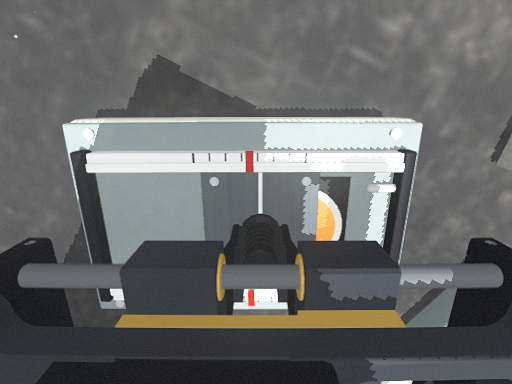

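View pics/t3z.png

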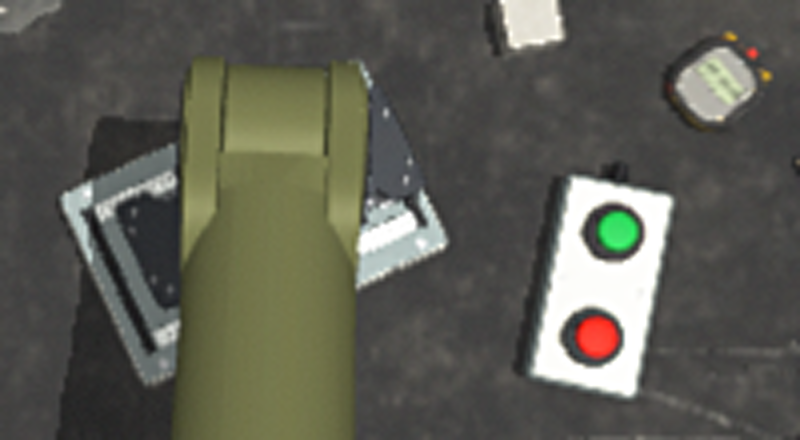

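The white line is at about (261,190) and the far red bar at (249,161), so it is still several mm short. I'll measure the remainder by casting rays.

```bash
cat >> h.py <<'E'
def gap(name):
    "meter-y distance of line from upper red bar (m, + = still to open), direct from wrist image"
    p=np.array(current_ee_pos());o=current_ee_rot();d=get_image("wrist");save(d,name)
    im=d["image"];H,S,V=cv2.split(cv2.cvtColor(im,cv2.COLOR_RGB2HSV))
    m=(((H<8)|(H>172))&(S>120)&(V>60)).astype(np.uint8)
    n,l,s,ce=cv2.connectedComponentsWithStats(m)
    u=np.array([-.421,.907,0]);out=[]
    for i in range(1,n):
        if s[i,4]>20 and 100<ce[i,0]<400: out.append((ce[i].round(1),(wristworld(d,p,o,[ce[i]],.069)[0]@u).round(4)))
    r=im[178:206,225:300].astype(int).min(2).mean(0);w=np.clip(r-np.median(r)-30,0,None)
    c=225+(w*np.arange(75)).sum()/w.sum()
    L=wristworld(d,p,o,[[c,192]],.063)[0]@u
    print("bars",out,"line",c,L,"TCP",p@u)
E
python3 - <<'E'
from h import *
gap("w4.png");print(current_clock(),np.array([.5455,-.0978,0])@[-.421,.907,0])
E
```

```text
bars [(array([249. , 161.5]), np.float64(-0.3169)), (array([250.6, 297.5]), np.float64(-0.3167))] line 259.88179525970753 -0.3236111328318391 TCP -0.32436447296518206
15.5667 -0.3183601
```

```bash
python3 - <<'E'
from h import *
u=np.array([-.421,.907,0])
move_straight(np.array([.559,-.1293,.092])+u*.0365,.03)
dwell(.7)
gap("w5.png")
print(current_clock(),current_ee_pos(),np.array(current_contact_force())@u,np.abs(current_joint_vel()).max(),current_opening()*87)
E
```

```text
bars [(array([259. , 161.5]), np.float64(-0.317)), (array([259.5, 297.6]), np.float64(-0.3171))] line 259.87579010735425 -0.31752379384936646 TCP -0.3182575175060994
16.6833 [ 0.54449717 -0.09810327  0.09209154] -7.798179074671374 0.10156799121561687 17.336374223563762
```

View pics/w5.png

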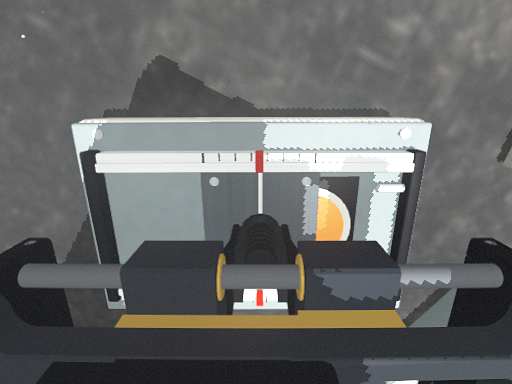

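The line (260,190) now stands on the red bars at (259,161) and (259,298), within about 1 mm. The grip is steady against about 8 N of spring force, so I'm handing in.

```bash
python3 - <<'E'
from h import *
dwell(.2);print(current_clock(),current_contact_force());job_done()
E
```

```text
16.8833 [ 4.14644581 -6.34272354 -3.52138843]
the job is handed in; nothing more can be done
```

The half-aperture reading is set up and handed in at 16.9 s, with the gripper still holding the shutter at half travel.

- **Start button:** I pressed the green button down to a hard stop at 10 N. I did this a second time at 19 N as insurance, then released it before touching the shutter. Button travel can't be read directly, so "fully down" comes from the force jump and the fingertip height. I took no close-up afterwards to confirm it came back up.
- **Shutter:** I gripped the post from above and slid it in steps to the marks. The last wrist picture puts the white line within about 0.5 mm of the red bars. The fingers had moved about 34–35 mm in total, so the shutter was never near fully open.
- **Holding force:** The gripper was holding about 8 N against the spring, which is what's expected at half travel.
- **Stop button and loose items:** I never went near the red button or the loose items. The cube and stopwatch looked unmoved in a later overhead view; I did not recheck the tin.
- **Disagreements:** The camera and arm position readings differed from each other and from the commanded positions by about 1–3 mm. I set the final shutter position from the line and bars in the wrist picture instead.

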